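# Slide a loaded rotor carrier over the step into the welding bed

### The job

Slide the carrier plate with the rotor lying on it from the loading block over the small step up onto the steel bed: raise only its nose, just enough to clear the step, keep its tail resting on the loading block while it bridges the step, and do not lift the plate clear or let it catch hard. Then slide it in under the two keeper rails until it is home against the end stop with the seat pin pushed in, press it gently against the stop for about a second to seat it (a firm finger push, never a shove), let go and leave it lying flat there, with the rotor still in its place on the plate. Leave the spare rotor, the tape roll and the screw cup alone.

Things in the scene. Friction and masses are not known exactly. Their poses are not given: they have to be found in the camera images.
- bed: Fixed steel bed, 200 mm long, 126 mm wide. Origin at bench level under the middle of its step edge (the edge facing the loading block); x = direction of sliding, z up. Its flat top is 28 mm above the origin and runs from x = 0 to 200 mm. A side rail with a keeper lip stands on each side from x = 80 to 150 mm.
- rail_entry (a point): Point on the bed top, on its middle line, 80 mm past the step edge, where the two rails begin (flared lead-ins start 27 mm earlier). Rail inner faces are 51 mm to either side of the middle line (102 mm apart); the overhanging lips reach in to 42 mm, underside 14 mm and top 20 mm above the bed top.
- end_stop: End stop at the far end of the bed. Origin: bed-top level, middle of the fixed dark bracket, 191 mm past the step edge; axes as the bed's. On an adjusting screw it carries the stop head: a brass pad 40 mm wide, 1 to 13 mm above the bed top, facing the carrier. The head was last set somewhere with its pad's face 30.5 to 56 mm before this origin (135 to 160.5 mm past the step edge): not measured, find it by feel.
- seat_pin (a joint): Sprung steel seat pin, 6 mm across, in the middle of the stop's pad. 0 = fully out, standing 8 mm out of the pad; grows (m) as the carrier's nose pushes it in; 0.008 = flush with the pad, the carrier being home. Its spring takes under 1 N and does not push the carrier back.
- loading_block: Fixed aluminium loading block, 150 mm long, 116 mm wide, on four feet. Origin in the middle of its top edge next to the bed, at the height of its top; axes parallel to the bed's, so its top runs from x = -150 mm to 0. Its top lies 3 to 6 mm lower than the bed top (differs every time), and a gap of 2 to 7 mm lies between it and the bed.
- carrier: Loose aluminium plate 130 mm long (x), 96 wide (y), 10 thick, 0.26 to 0.44 kg, starting on the loading block a little off line. Origin centre of underside, x to its nose. Near the tail an upright dark grip block, 16 (x) by 30 mm (y), centred at x = -51 mm, rises from the plate to 54 mm above the underside; 32 mm free between it and the rotor. Loaded, it slides with 2 to 8 N.
- nose (a point): Middle of the carrier's lower leading edge (carrier x = +65 mm, underside).
- tail (a point): Middle of the carrier's lower trailing edge (carrier x = -65 mm, underside).
- seat (a point): Where the rotor belongs on the carrier: on its upper face, x = +24 mm, y = 0.
- rotor: Copper rotor, disc 70 mm across and 8 mm thick with a hub to 29 mm, 0.12 kg, lying loose on the carrier at the seat. Origin at the centre of its underside.
- spare_rotor: Bystander: a like rotor lying on the bench behind the work; leave it alone. Origin centre of underside.
- tape: Bystander: roll of tape, 86 mm across, 20 mm high, lying on the bench; leave it alone. Origin centre of underside.
- cup: Bystander: round steel cup of screws, 73 mm across, 24 mm high; leave it alone. Origin centre of underside.

How it is judged:
By the outcome, as a careful person would: the job done as asked, in the order asked, and still so for the second after the job is handed in, with the robot touching nothing.
It also fails if it takes over 51 s, if anything falls off the work surface, if the arm or the gripper's body presses on something with over 40 N, if the wrist force passes 120 N, or if a joint passes its speed limit or range.

### The arm

A 6-joint arm with a two-finger parallel gripper is mounted at the origin on a cart in front of the work surface, level with it; the furniture and walls round the work are solid. World frame = base frame: x ahead of the robot, y to its left, z up, the work surface at z = 0. Lengths are in mm, angles in degrees, forces in N, time in s.
With the tool pointing down it reaches from about 350 to 850 mm from the base axis. Payload 8.1 kg.
Tool frame: the origin (TCP) lies on the centre line of the jaws, within the pads' length; the fingertips stand 19 mm ahead of it and the grasp point (between the pads) is the TCP; z points along the fingers, y is the line along which they close (so a half turn about z gives the same grasp; the last joint's range is limited). The gripper opens to 85 mm and grips with 20 to 120 N. Pads are 22 mm wide; open, the fingers measure 114 mm over their backs; the gripper's body (76 mm by 85 mm) begins 54 mm behind the grasp point. The pads swing forward as they close: fully open they stand 13 mm farther back than shut.
Start: joints at [-71.07, 7.471, 85.268, -0, 87.261, -4.893], TCP at [242.373, -548.872, 250.292] pointing down, gripper open.
Joint ranges: [-169.43, 169.43], [-51.17, 129.36], [1.28, 143.12], [-76.62, 256.62], [0, 156.53], [-152.29, 152.29]. Speed limits (degrees/s): [136.94, 136.94, 159.86, 180, 180, 180].

### API

Orientations are given as [roll, pitch, yaw] about the fixed x, y, z axes, in that order (R = Rz(yaw) Ry(pitch) Rx(roll)).
In Python, from bench import r gives the robot as it stands. The module is installed in compiled form; this text tells all that it offers.
- The arm moves only by the tool servo_tool, never from a script. Its arguments are lists of equal length, an entry for each row: "fingers": the finger opening in m, from 0 to 0.0854; "linear": the shift along the tool's x, y, z in m, a list of three; "rotation": the turn, a rotation vector about the tool's x, y, z in degrees, a list of three. A call has 1 to 10 rows; each row is the pose to reach, as a shift and turn from the pose commanded when the call began, along the tool's axes at that moment; what a row does not reach only later rows make up. A row lasts 1/10 s, in which the tool goes at most 50 mm and 8.59 degrees, less where a joint would pass 70% of its speed; a pose out of reach is approached as far as the arm can. A call with a gripper value outside its range is refused whole. The fingers move at their own pace and stop on an object; "force" is the grip in N (left out, the last holds). Time passes only in rows, so rows that repeat a pose let the fingers close. It gives the time, the measured TCP pose, the force, the opening and the grip force at its end, in the units of the state.
- r.sense(): the state, without advancing time (a new reading comes with each control period).
- r.snapshot(name): name is "scene" or "top"; returns a dict with "frame" (400x640x3 uint8, red, green, blue), "fx", "fy", "cx", "cy" (pixels), "camera_from_world" (4x4, takes a point from world to camera coordinates). Camera axes: x right, y up, looking along -z (the intrinsics and any distortion apply to the point x, -y, -z); pixel columns grow to the right and rows downward; lengths in mm; the calibration is good to about 2 mm. A picture is of the moment at which its call begins. There is no depth.
- r.hand_in(): hands the job in; it is judged then, once.
The state is a dict: "time": time; "joint_pos": joint angles; "qd": joint speeds; "joint_efforts": joint torques, N m; "tool_pos": TCP position; "tcp_rot": TCP orientation; "ft_force": force on the tool from outside, world axes, zero at the start; "wrist_torque": the same for the moment, N m; "finger_gap": finger opening in mm; "grip_force": force on a finger pad.
Only numpy, scipy, OpenCV 4.12 (cv2) and the standard library are available. Lean on these libraries where they do the work, as an engineer would, in place of code of your own. Each camera call takes 0.05 s, during which the arm holds its last target. There are 200 camera calls.

## Working session

There is one attempt and no reset: what is moved stays moved. The work goes in short steps, Python scripts to look and compute and a tool call to move; the robot and the scene stay as the last step left them, time stands still between calls to the robot, and variables do not carry over. Pictures are saved under pics/ and viewed, at most 10 in all, crops included, and the job is handed in when it is done.

Besides the shell and the picture viewer there is one more tool, called after "Request:" as a command line: name --argument value ..., lists and objects as JSON in quotes. servo_tool: Moves the arm, as the interface text tells. Its arguments: {"type":"object","properties":{"fingers":{"type":"array","items":{"type":"number"}},"linear":{"type":"array","items":{"type":"array","items":{"type":"number"}}},"rotation":{"type":"array","items":{"type":"array","items":{"type":"number"}}},"force":{"type":"number"}},"required":["fingers","linear","rotation"]}

```bash
mkdir -p pics
python3 - <<'E'
from bench import r
import cv2,pickle
for n in("scene","top"):
    s=r.snapshot(n);pickle.dump(s,open(n+".pkl","wb"));cv2.imwrite(f"pics/{n}0.png",s["frame"][:,:,::-1]);print(s["fx"],s["fy"],s["cx"],s["cy"],s["camera_from_world"].round(3).tolist() if hasattr(s["camera_from_world"],'round') else s["camera_from_world"], [k for k in s])
print(r.sense())
E
```

```text
455.2403499287911 455.2403499287911 320.7751085860992 192.64664127296263 [[0.926, 0.377, -0.0, -532.085], [-0.329, 0.809, 0.487, 198.375], [0.184, -0.451, 0.873, -1232.838], [0.0, 0.0, 0.0, 1.0]] ['frame', 'fx', 'fy', 'cx', 'cy', 'camera_from_world']
393.89329436212415 393.89329436212415 318.6633451542592 195.3684551030456 [[-0.007, -0.999, -0.031, -2.225], [0.999, -0.008, 0.043, -608.855], [-0.044, -0.031, 0.999, -871.119], [0.0, 0.0, 0.0, 1.0]] ['frame', 'fx', 'fy', 'cx', 'cy', 'camera_from_world']
{'time': 0.1, 'joint_pos': array([-7.10691696e+01,  7.51047895e+00,  8.53252098e+01, -1.70199122e-04,
        8.72619661e+01, -4.89295648e+00]), 'qd': array([-0.0442724 , -0.10881637, -0.11999359, -0.00038393, -0.01227665,
       -0.03770057]), 'joint_efforts': array([ 1.16786367e-03, -5.70952713e+01, -5.01941800e+01, -2.16123935e-04,
        8.15375475e-03, -3.69573752e-05]), 'tool_pos': array([ 242.21921235, -548.41035428,  249.33166041]), 'tcp_rot': array([-1.79902686e+02, -8.16004403e-03,  2.38237882e+01]), 'ft_force': array([0.26912239, 0.05226776, 0.37499485]), 'wrist_torque': array([-0.00202224,  0.0297351 ,  0.03370462]), 'grip_force': 0.0, 'finger_gap': 85.17781085838091}
```

View pics/scene0.png

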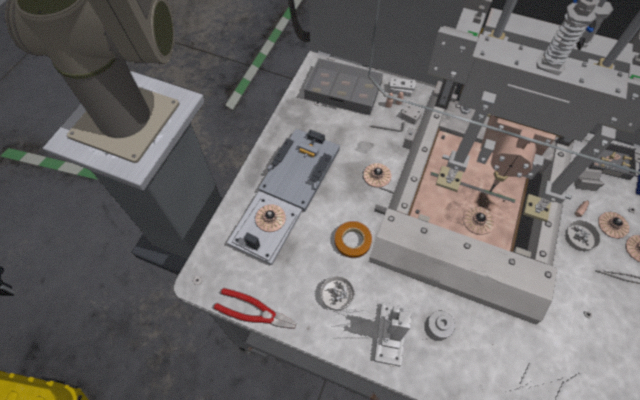

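View pics/top0.png

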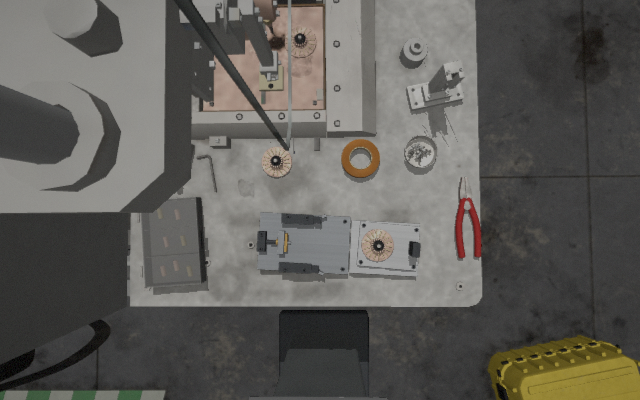

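Run:
```python
import cv2,pickle
a=pickle.load(open("top.pkl","rb"))["frame"][200:290,240:440,::-1]
b=pickle.load(open("scene.pkl","rb"))["frame"][120:270,215:350,::-1]
cv2.imwrite("pics/t1.png",cv2.resize(a,None,fx=4,fy=4,interpolation=cv2.INTER_CUBIC))
cv2.imwrite("pics/s1.png",cv2.resize(b,None,fx=4,fy=4,interpolation=cv2.INTER_CUBIC))
```

```text
(no output)
```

View pics/t1.png

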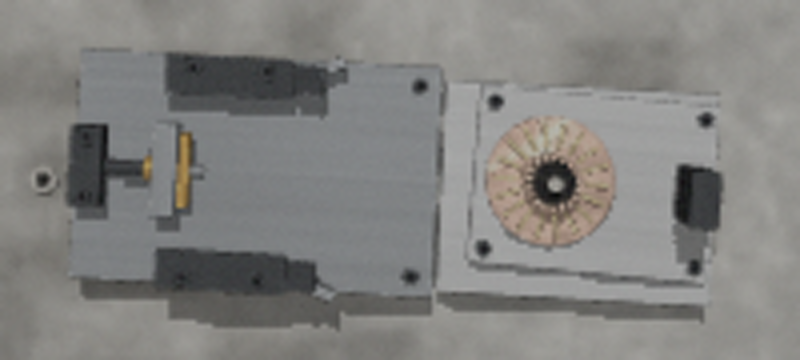

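View pics/s1.png

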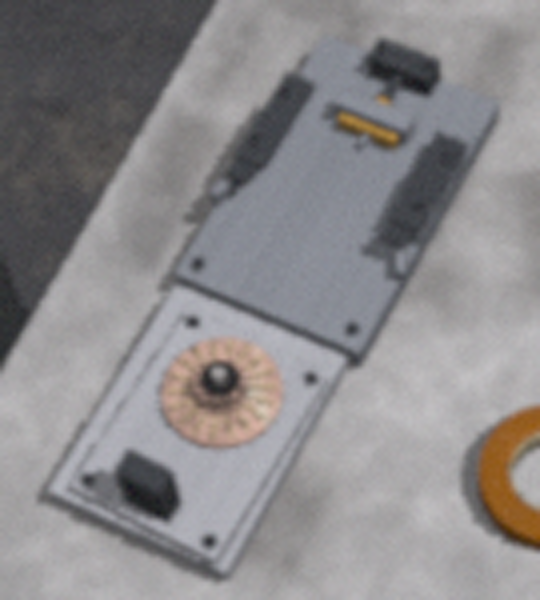

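```bash
cat > h.py <<'E'
import numpy as np,pickle
def ray(n,px,z,s=None):
    s=s or pickle.load(open(n+".pkl","rb"));M=np.array(s["camera_from_world"]);R=M[:3,:3];c=-R.T@M[:3,3]
    d=R.T@np.array([(px[0]-s["cx"])/s["fx"],-(px[1]-s["cy"])/s["fy"],-1.]);return c+d*(z-c[2])/d[2]
T=lambda u,v,z:ray("top",(240+(u-1.5)/4,200+(v-1.5)/4),z)
S=lambda u,v,z:ray("scene",(215+(u-1.5)/4,120+(v-1.5)/4),z)
E
python3 - <<'E'
from h import *
np.set_printoptions(precision=1,suppress=True)
for n,t,s,z in [("bedF",(442,65),(358,360),28),("bedN",(434,298),(178,280),28),("bedFfar",(80,48),(497,100),28),("bedNfar",(70,275),(318,40),28),
 ("bscrewF",(420,86),(352,328),28),("bscrewN",(411,277),(197,263),28),
 ("cFn",(496,102),(310,378),33.5),("cNn",(483,248),(192,322),33.5),("cFt",(706,119),(209,541),33.5),("cNt",(694,268),(90,481),33.5),
 ("hub",(555,184),(219,376),62),("disc",(550,181),(222,391),42),("pinTip",(204,171),(360,147),35),("padF",(183,208),None,41),("padN",(183,133),None,41),
 ("block",(705,197),None,77.5),
 ("lbFt",(720,93),(222,577),23.5),("lbNt",(708,303),(42,495),23.5)]:
    print(n,T(*t,z),S(*s,z) if s else "")
E
```

```text
bedF [562.5 -76.   28. ] [565.4 -81.3  28. ]
bedN [435.6 -70.4  28. ] [444.  -72.4  28. ]
bedFfar [573.2 123.8  28. ] [574.3 122.7  28. ]
bedNfar [448.5 129.3  28. ] [449.7 123.1  28. ]
bscrewF [551.1 -63.9  28. ] [553.7 -63.   28. ]
bscrewN [447. -58.  28.] [449.5 -57.5  28. ]
cFn [ 542.3 -104.9   33.5] [ 545.5 -105.    33.5]
cNn [463.3 -97.   33.5] [466.1 -97.6  33.5]
cFt [ 532.4 -218.3   33.5] [ 534.5 -218.1   33.5]
cNt [ 452.2 -210.5   33.5] [ 457.1 -210.8   33.5]
hub [ 500.1 -132.9   62. ] [ 504.8 -135.6   62. ]
disc [ 500.  -132.7   42. ] [ 504.4 -135.3   42. ]
pinTip [505.7  54.5  35. ] [509.7  52.6  35. ]
padF [486.2  65.4  41. ] 
padN [526.7  65.2  41. ] 
block [ 494.4 -207.7   77.5] 
lbFt [ 546.2 -228.3   23.5] [ 547.7 -231.4   23.5]
lbNt [ 431.9 -219.8   23.5] [ 432.4 -225.5   23.5]
```

```bash
cat >> h.py <<'E'
from scipy.spatial.transform import Rotation as Ro
import json
E_=lambda rpy:Ro.from_euler("xyz",rpy,degrees=True)
def rel(p0,e0,p1,e1):  # shift (m) and rotvec (deg) in tool axes of commanded pose 0
    R=E_(e0); return R.inv().apply(np.subtract(p1,p0))/1000,(R.inv()*E_(e1)).as_rotvec(degrees=True)
E
python3 - <<'E'
from h import *
np.set_printoptions(precision=4,suppress=True)
p0=[242.373,-548.872,250.292];e0=[180,0,23.824]
print(*rel(p0,e0,[496,-208.6,115],[180,0,-5.3]))
E
```

```text
[ 0.3695 -0.2088  0.1353] [ 0.    -0.    29.124]
```

Request:
servo_tool --fingers '[0,0,0,0,0,0,0,0,0,0]' --linear '[[0.037,-0.021,0.003],[0.074,-0.042,0.01],[0.111,-0.063,0.025],[0.148,-0.084,0.04],[0.185,-0.104,0.055],[0.222,-0.125,0.07],[0.259,-0.146,0.09],[0.296,-0.167,0.105],[0.333,-0.188,0.12],[0.3695,-0.2088,0.125]]' --rotation '[[0,0,3],[0,0,6],[0,0,9],[0,0,12],[0,0,15],[0,0,18],[0,0,21],[0,0,24],[0,0,27],[0,0,29.1]]' --force 30

```text
time: 1.1
tool_pos: [495.6, -206.3, 123.0]
tcp_rot: [-179.9, 0.2, -5.4]
ft_force: [1.1, -0.5, 0.3]
finger_gap: 0.1
grip_force: 0.0
```

Request:
servo_tool --fingers '[0,0,0]' --linear '[[0,0,0.005],[0,0,0.01],[0,0,0.012]]' --rotation '[[0,0,0],[0,0,0],[0,0,0]]'

```text
time: 1.4
tool_pos: [495.2, -209.1, 112.5]
tcp_rot: [-180.0, 0.1, -5.3]
ft_force: [0.4, -0.4, -0.7]
finger_gap: -0.1
grip_force: 0.0
```

Request:
servo_tool --fingers '[0,0,0,0,0]' --linear '[[0,0,0.005],[0,0,0.01],[0,0,0.0125],[0,0,0.013],[0,0,0.0135]]' --rotation '[[0,0,0],[0,0,0],[0,0,0],[0,0,0],[0,0,0]]'

```text
time: 1.9
tool_pos: [496.0, -208.9, 99.8]
tcp_rot: [180.0, -0.0, -5.3]
ft_force: [0.4, 0.7, -0.0]
finger_gap: 0.1
grip_force: 0.0
```

Request:
servo_tool --fingers '[0,0,0,0]' --linear '[[0,0,0.0005],[0,0,0.001],[0,0,0.0015],[0,0,0.0015]]' --rotation '[[0,0,0],[0,0,0],[0,0,0],[0,0,0]]'

```text
time: 2.3
tool_pos: [496.1, -208.5, 98.3]
tcp_rot: [180.0, 0.0, -5.3]
ft_force: [0.2, -0.0, 1.2]
finger_gap: -0.0
grip_force: 0.0
```

Request:
servo_tool --fingers '[0,0]' --linear '[[0,0,0.0005],[0,0,0.0007]]' --rotation '[[0,0,0],[0,0,0]]'

```text
time: 2.5
tool_pos: [496.1, -208.6, 97.6]
tcp_rot: [180.0, -0.0, -5.3]
ft_force: [0.5, -0.1, -0.4]
finger_gap: 0.3
grip_force: 0.0
```

Request:
servo_tool --fingers '[0,0]' --linear '[[0,0,0.0005],[0,0,0.0007]]' --rotation '[[0,0,0],[0,0,0]]'

```text
time: 2.7
tool_pos: [496.0, -208.6, 96.8]
tcp_rot: [-180.0, 0.0, -5.3]
ft_force: [-0.6, 0.4, -0.3]
finger_gap: 0.3
grip_force: 0.0
```

Request:
servo_tool --fingers '[0,0]' --linear '[[0,0,0.0005],[0,0,0.0007]]' --rotation '[[0,0,0],[0,0,0]]'

```text
time: 2.9
tool_pos: [496.0, -208.6, 96.1]
tcp_rot: [-180.0, 0.0, -5.3]
ft_force: [0.1, 0.4, -0.1]
finger_gap: -0.1
grip_force: 0.0
```

Request:
servo_tool --fingers '[0,0]' --linear '[[0,0,0.0005],[0,0,0.0007]]' --rotation '[[0,0,0],[0,0,0]]'

```text
time: 3.1
tool_pos: [496.1, -208.7, 95.9]
tcp_rot: [180.0, 0.0, -5.3]
ft_force: [-2.9, 1.3, 5.9]
finger_gap: 0.1
grip_force: 3.1
```

Request:
servo_tool --fingers '[0,0]' --linear '[[0,0,0.0005],[0,0,0.0007]]' --rotation '[[0,0,0],[0,0,0]]'

```text
time: 3.3
tool_pos: [496.1, -208.6, 95.9]
tcp_rot: [180.0, -0.0, -5.3]
ft_force: [-6.6, 3.0, 12.4]
finger_gap: -0.2
grip_force: 6.1
```

Request:
servo_tool --fingers '[0,0.034,0.034,0.034,0.034,0.034,0.034,0.034]' --linear '[[0,0,-0.006],[0,0,-0.006],[0,0,-0.006],[0,0,-0.006],[0,0,0.005],[0,0,0.018],[0,0,0.03],[0,0,0.0368]]' --rotation '[[0,0,0],[0,0,0],[0,0,0],[0,0,0],[0,0,0],[0,0,0],[0,0,0],[0,0,0]]'

```text
time: 4.1
tool_pos: [494.7, -207.9, 55.4]
tcp_rot: [-179.9, 0.2, -5.3]
ft_force: [-1.1, 0.9, -0.3]
finger_gap: 34.2
grip_force: 0.0
```

Run:
```python
from bench import r
import cv2
s=r.snapshot("top");a=s["frame"][190:290,300:440,::-1]
b=r.snapshot("scene")["frame"][160:270,215:325,::-1]
cv2.imwrite("pics/g.png",cv2.hconcat([cv2.resize(a,(560,400),interpolation=2),cv2.resize(b,(400,400),interpolation=2)][:1]))
print(r.sense()["tool_pos"],r.sense()["ft_force"],r.sense()["finger_gap"])
```

```text
[ 494.70507352 -207.90368757   55.82525452] [-0.00705165  1.19106087  0.17857365] 33.987013404871966
```

Request:
servo_tool --fingers '[0.03,0.026,0.022,0.018,0.012,0.01,0.01]' --linear '[[0,0,0],[0,0,0],[0,0,0],[0,0,0],[0,0,0],[0,0,0],[0,0,0]]' --rotation '[[0,0,0],[0,0,0],[0,0,0],[0,0,0],[0,0,0],[0,0,0],[0,0,0]]' --force 60

```text
time: 4.9
tool_pos: [496.5, -208.8, 58.6]
tcp_rot: [180.0, -0.1, -5.3]
ft_force: [-1.0, 0.9, 6.1]
finger_gap: 15.4
grip_force: 59.7
```

Run:
```python
from bench import r
import cv2,pickle
c=[]
for n,(y,x) in dict(top=(195,310),scene=(165,215)).items():
    s=r.snapshot(n);pickle.dump(s,open(n+"2.pkl","wb"));c.append(cv2.resize(s["frame"][y:y+100,x:x+100,::-1],(400,400),interpolation=2))
cv2.imwrite("pics/g2.png",cv2.hconcat(c)); s=r.sense()
print(s)
```

```text
{'time': 5.0, 'joint_pos': array([-2.82647819e+01,  8.38651585e+00,  1.05308559e+02,  6.70527017e-03,
        6.62438836e+01,  6.70087586e+01]), 'qd': array([ 0.08586545, -0.12738604, -0.02840221, -0.02621762, -0.07117331,
       -0.03686979]), 'joint_efforts': array([-4.19086302e-01, -4.88119590e+01, -4.17557287e+01, -2.58570705e-01,
       -3.15797282e-01, -4.73378843e-02]), 'tool_pos': array([ 496.52543515, -208.78474691,   58.6520118 ]), 'tcp_rot': array([ 1.79981810e+02, -5.85908039e-02, -5.27622912e+00]), 'ft_force': array([-0.32324664,  1.28942762,  5.54332149]), 'wrist_torque': array([ 0.23238034,  0.07441847, -0.03614665]), 'grip_force': 59.74348604679108, 'finger_gap': 15.226831319768008}
```

View pics/g2.png

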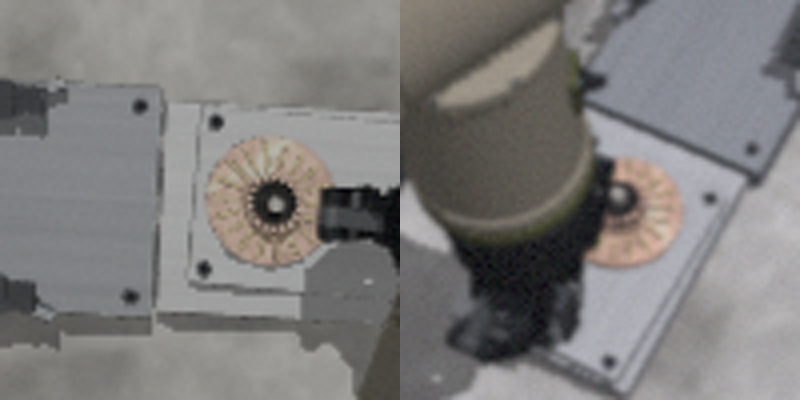

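```bash
cat >> h.py <<'E'
O=np.array([499.7,-72.8,28.]);BY=86.9;H=5.05
def C(s,lat,yaw,th,tz): # carrier pose from tail point (bed frame), yaw and nose-up pitch
    B=Ro.from_euler("z",BY,degrees=True);R=B*Ro.from_euler("z",yaw,degrees=True)*Ro.from_euler("y",-th,degrees=True)
    return R,O+B.apply([s,lat,tz])
S0=(-84.9-65*np.cos(np.radians(2.2)),-4.1+65*np.sin(np.radians(2.2)),-2.2,0,-H)
def tool(c):
    R0,p0=C(*S0);T0=np.array([496.3,-208.7,58.65]);E0=E_([180,0,-5.276])
    R,p=C(*c);D=R*R0.inv();return D.apply(T0-p0)+p,D*E0
def rows(cs,bias=-.3):
    p0,q0=json.load(open("cmd.json"));Q=Ro.from_quat(q0)
    L=[];W=[]
    for c in cs:
        p,q=tool(c);p=p+[0,0,bias]
        L.append((Q.inv().apply(p-p0)/1000).round(4).tolist());W.append((Q.inv()*q).as_rotvec(degrees=True).round(2).tolist())
    print(L);print(W)
    p=Q.apply(np.array(L[-1])*1000)+p0;json.dump([p.tolist(),(Q*Ro.from_rotvec(W[-1],degrees=True)).as_quat().tolist()],open("cmd.json","w"))
lerp=lambda a,b,n:[np.array(a)+(np.array(b)-a)*i/n for i in range(1,n+1)]
E
python3 - <<'E'
from h import *
json.dump([[496.0,-208.6,57.99],E_([180,0,-5.276]).as_quat().tolist()],open("cmd.json","w"))
print(S0)
rows(lerp(S0,(-147,0,0,0,-H),10))
rows(lerp((-147,0,0,0,-H),(-145,0,0,2.9,-H),8))
E
```

```text
(np.float64(-149.85208956669038), np.float64(-1.6047924093112034), -2.2, 0, -5.05)
[[0.0001, -0.0002, -0.0004], [-0.0001, -0.0005, -0.0004], [-0.0004, -0.0008, -0.0004], [-0.0006, -0.0011, -0.0004], [-0.0008, -0.0014, -0.0004], [-0.001, -0.0016, -0.0004], [-0.0013, -0.0019, -0.0004], [-0.0015, -0.0022, -0.0004], [-0.0017, -0.0025, -0.0004], [-0.0019, -0.0028, -0.0004]]
[[-0.0, 0.0, -0.22], [-0.0, 0.0, -0.44], [0.0, 0.0, -0.66], [0.0, 0.0, -0.88], [0.0, 0.0, -1.1], [0.0, 0.0, -1.32], [-0.0, 0.0, -1.54], [0.0, 0.0, -1.76], [0.0, 0.0, -1.98], [0.0, 0.0, -2.2]]
[[-0.0, -0.0, -0.0], [-0.0, -0.0, -0.0001], [-0.0, -0.0, -0.0002], [-0.0, -0.0001, -0.0003], [-0.0, -0.0001, -0.0004], [-0.0, -0.0001, -0.0005], [-0.0, -0.0001, -0.0005], [-0.0, -0.0002, -0.0006]]
[[0.36, 0.0, -0.0], [0.72, 0.0, 0.0], [1.09, 0.0, 0.0], [1.45, 0.0, -0.0], [1.81, 0.0, 0.0], [2.17, 0.0, 0.0], [2.54, 0.0, -0.0], [2.9, 0.0, -0.0]]
```

Request:
servo_tool --fingers '[0.01,0.01,0.01,0.01,0.01,0.01,0.01,0.01,0.01,0.01]' --linear '[[0.0001,-0.0002,-0.0004],[-0.0001,-0.0005,-0.0004],[-0.0004,-0.0008,-0.0004],[-0.0006,-0.0011,-0.0004],[-0.0008,-0.0014,-0.0004],[-0.001,-0.0016,-0.0004],[-0.0013,-0.0019,-0.0004],[-0.0015,-0.0022,-0.0004],[-0.0017,-0.0025,-0.0004],[-0.0019,-0.0028,-0.0004]]' --rotation '[[0,0,-0.22],[0,0,-0.44],[0,0,-0.66],[0,0,-0.88],[0,0,-1.1],[0,0,-1.32],[0,0,-1.54],[0,0,-1.76],[0,0,-1.98],[0,0,-2.2]]'

```text
time: 6.0
tool_pos: [494.7, -205.8, 58.6]
tcp_rot: [180.0, -0.0, -3.1]
ft_force: [2.9, -2.0, 3.8]
finger_gap: 15.1
grip_force: 59.6
```

Run:
```python
from bench import r
import cv2,pickle
c=[]
for n,(y,x) in dict(top=(195,310),scene=(165,215)).items():
    s=r.snapshot(n);pickle.dump(s,open(n+"3.pkl","wb"));c.append(cv2.resize(s["frame"][y:y+100,x:x+100,::-1],(400,400),interpolation=2))
cv2.imwrite("pics/g3.png",cv2.hconcat(c)); s=r.sense()
print(s["tool_pos"],s["tcp_rot"],s["ft_force"],s["wrist_torque"])
```

```text
[ 494.61314638 -205.75096634   58.63859747] [ 1.79985084e+02 -2.46840620e-02 -3.06046067e+00] [ 2.00764664 -2.67302187  4.11282044] [-0.43059142 -0.38726015 -0.12267508]
```

View pics/g3.png

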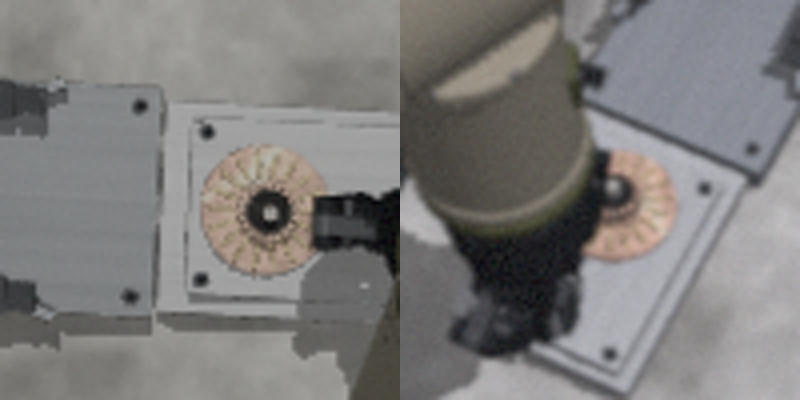

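Run:
```python
from h import *
import cv2
s=pickle.load(open("top3.pkl","rb"));g=cv2.cvtColor(s["frame"],cv2.COLOR_RGB2GRAY).astype(float)
P={}
for n,(u,v),z in [("cF",(207,131),33),("cN",(201,278),33),("bF",(140,106),28),("bN",(130,296),28)]:
    x=310+u/4;y=195+v/4;x0,y0=int(x)-4,int(y)-4;w=g[y0:y0+9,x0:x0+9];w=np.clip(np.median(w)-15-w,0,None)
    yy,xx=np.mgrid[y0:y0+9,x0:x0+9];P[n]=ray("",((w*xx).sum()/w.sum(),(w*yy).sum()/w.sum()),z,s);print(n,P[n].round(2))
f=lambda a,b:np.degrees(np.arctan2(*(P[a]-P[b])[[0,1]]*[1,-1]))
a=lambda d:np.degrees(np.arctan2(d[1],d[0]))
dc,db=P["cF"]-P["cN"],P["bF"]-P["bN"];print(a(dc)+90,a(db)+90)
m=(P["cF"]+P["cN"]-P["bF"]-P["bN"])/2;B=np.radians(86.9);print(m@[np.cos(B),np.sin(B),0],m@[-np.sin(B),np.cos(B),0])
```

```text
cF [537.51 -99.77  33.  ]
cN [456.39 -94.89  33.  ]
bF [550.99 -63.79  28.  ]
bN [447.29 -57.47  28.  ]
86.56129510261903 86.51390937568081
-36.769233319049405 0.20146498899684295
```

Request:
servo_tool --fingers '[0.01,0.01,0.01,0.01,0.01,0.01,0.01,0.01,0.01]' --linear '[[0,0,0],[0,0,-0.0001],[0,0,-0.0002],[0,-0.0001,-0.0003],[0,-0.0001,-0.0004],[0,-0.0001,-0.0005],[0,-0.0001,-0.0005],[0,-0.0002,-0.0006],[0,-0.0002,-0.0006]]' --rotation '[[0.36,0,0],[0.72,0,0],[1.09,0,0],[1.45,0,0],[1.81,0,0],[2.17,0,0],[2.54,0,0],[2.9,0,0],[2.9,0,0]]'

```text
time: 7.0
tool_pos: [494.3, -206.1, 59.2]
tcp_rot: [-177.1, 0.0, -3.1]
ft_force: [0.1, -4.8, 5.9]
finger_gap: 15.3
grip_force: 59.7
```

Run:
```python
from bench import r
import cv2,pickle
s=r.sense();print(s["tool_pos"],s["tcp_rot"],s["ft_force"],s["wrist_torque"])
c=[]
for n,(y,x) in dict(top=(195,310),scene=(165,215)).items():
    s=r.snapshot(n);pickle.dump(s,open(n+"4.pkl","wb"));c.append(cv2.resize(s["frame"][y:y+100,x:x+100,::-1],(400,400),interpolation=2))
cv2.imwrite("pics/g4.png",cv2.hconcat(c))
```

```text
[ 494.31366911 -206.09471933   59.19856106] [-1.77121930e+02  4.08087910e-03 -3.08917721e+00] [ 0.12528538 -4.77064578  5.86439753] [-1.31289208 -0.12605447 -0.00395798]
```

View pics/g4.png

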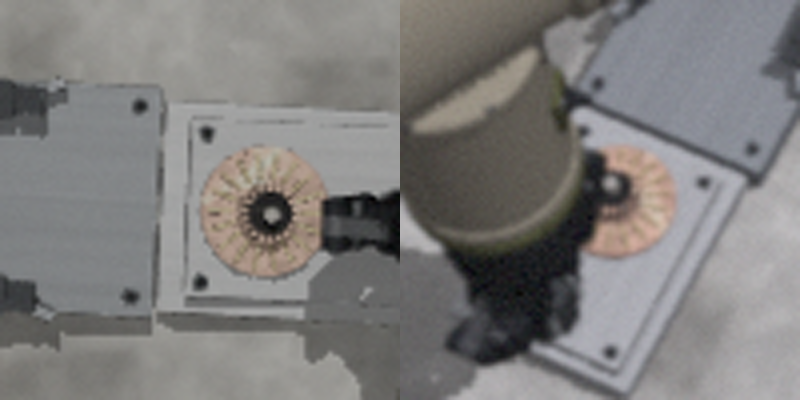

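Run:
```python
from h import *
import cv2
def cen(n,x,y):
    s=pickle.load(open(n+".pkl","rb"));g=cv2.cvtColor(s["frame"],cv2.COLOR_RGB2GRAY).astype(float)
    x0,y0=round(x)-3,round(y)-3;w=g[y0:y0+7,x0:x0+7];w=np.clip(np.median(w)-15-w,0,None);yy,xx=np.mgrid[y0:y0+7,x0:x0+7]
    p=((w*xx).sum()/w.sum(),(w*yy).sum()/w.sum());a=ray("",p,0,s);b=ray("",p,100,s);return a,(b-a)/100
for k,su in (("3",(704,187)),("4",(703,182))):
    a,d=cen("top"+k,310+207/4,195+132/4);b,e=cen("scene"+k,215+(su[0]-400)/4,165+su[1]/4)
    X=np.linalg.lstsq(np.c_[(d-e)[:2]],(b-a)[:2],rcond=None);print(X[0],X[1])
th=lambda s:max(2.9,np.degrees(np.arctan((H+.8)/-s)))
W=[(s,-.6*(s+145)/150,0,th(s),-H) for s in np.linspace(-145,-63,22)[1:]]
W=[(-145+2*i,0,0,2.9,-H) for i in range(1,8)]   # nose to about -1
W+=[(-131+2.5*i,-.1,0,th(-131+2.5*i),-H) for i in range(1,4)] # nose over
rows(W,0)
W=[(s,-.1-.3*(s+123.5)/60,0,th(s),-H) for s in np.linspace(-123.5,-63,21)[1:]]
rows(W[:10],0);rows(W[10:],0)
```

```text
[30.43625064] [4.3605326]
[36.73105159] [7.1721051]
[[-0.0, -0.002, -0.0002], [-0.0, -0.004, -0.0001], [-0.0, -0.006, -0.0], [-0.0, -0.008, 0.0001], [-0.0, -0.01, 0.0002], [-0.0, -0.012, 0.0003], [-0.0, -0.014, 0.0004], [0.0001, -0.0164, 0.0005], [0.0001, -0.0189, 0.0006], [0.0001, -0.0214, 0.0008]]
[[-0.0, 0.0, -0.0], [-0.0, 0.0, -0.0], [-0.0, 0.0, -0.0], [-0.0, 0.0, -0.0], [-0.0, 0.0, -0.0], [-0.0, 0.0, -0.0], [-0.0, 0.0, -0.0], [-0.0, 0.0, -0.0], [-0.0, 0.0, -0.0], [-0.0, 0.0, -0.0]]
[[-0.0, -0.0031, 0.0001], [-0.0, -0.0061, 0.0003], [0.0, -0.0091, 0.0004], [0.0, -0.0121, 0.0005], [0.0, -0.015, 0.0007], [0.0001, -0.018, 0.0008], [0.0001, -0.021, 0.0009], [0.0001, -0.0239, 0.0011], [0.0001, -0.0269, 0.0012], [0.0001, -0.0298, 0.0013]]
[[-0.0, 0.0, -0.0], [-0.0, 0.0, -0.0], [0.03, 0.0, -0.0], [0.11, 0.0, -0.0], [0.19, 0.0, -0.0], [0.28, 0.0, -0.0], [0.37, 0.0, -0.0], [0.47, 0.0, -0.0], [0.58, 0.0, -0.0], [0.69, 0.0, -0.0]]
[[0.0, -0.003, 0.0002], [0.0001, -0.0059, 0.0003], [0.0001, -0.0088, 0.0005], [0.0001, -0.0118, 0.0007], [0.0001, -0.0147, 0.0008], [0.0001, -0.0176, 0.001], [0.0001, -0.0205, 0.0011], [0.0002, -0.0234, 0.0012], [0.0002, -0.0263, 0.0014], [0.0002, -0.0291, 0.0015]]
[[0.12, 0.0, -0.0], [0.25, 0.0, -0.0], [0.39, 0.0, -0.0], [0.53, 0.0, -0.0], [0.69, 0.0, -0.0], [0.86, 0.0, -0.0], [1.05, 0.0, -0.0], [1.25, 0.0, -0.0], [1.47, 0.0, -0.0], [1.72, 0.0, -0.0]]
```

Request:
servo_tool --fingers '[0.01,0.01,0.01,0.01,0.01,0.01,0.01,0.01,0.01,0.01]' --linear '[[0,-0.002,-0.0002],[0,-0.004,-0.0001],[0,-0.006,0],[0,-0.008,0.0001],[0,-0.01,0.0002],[0,-0.012,0.0003],[0,-0.014,0.0004],[0.0001,-0.0164,0.0005],[0.0001,-0.0189,0.0006],[0.0001,-0.0214,0.0008]]' --rotation '[[0,0,0],[0,0,0],[0,0,0],[0,0,0],[0,0,0],[0,0,0],[0,0,0],[0,0,0],[0,0,0],[0,0,0]]'

```text
time: 8.1
tool_pos: [495.6, -183.8, 59.2]
tcp_rot: [-177.1, 0.0, -3.1]
ft_force: [-0.6, -4.2, 2.6]
finger_gap: 15.1
grip_force: 59.7
```

Request:
servo_tool --fingers '[0.01,0.01,0.01,0.01,0.01,0.01,0.01,0.01,0.01,0.01]' --linear '[[0,-0.0031,0.0001],[0,-0.0061,0.0003],[0,-0.0091,0.0004],[0,-0.0121,0.0005],[0,-0.015,0.0007],[0.0001,-0.018,0.0008],[0.0001,-0.021,0.0009],[0.0001,-0.0239,0.0011],[0.0001,-0.0269,0.0012],[0.0001,-0.0298,0.0013]]' --rotation '[[0,0,0],[0,0,0],[0.03,0,0],[0.11,0,0],[0.19,0,0],[0.28,0,0],[0.37,0,0],[0.47,0,0],[0.58,0,0],[0.69,0,0]]'

```text
time: 9.1
tool_pos: [497.2, -153.9, 59.4]
tcp_rot: [-176.4, 0.0, -3.1]
ft_force: [0.1, -2.4, 1.0]
finger_gap: 15.2
grip_force: 59.4
```

Run:
```python
from bench import r
import cv2,pickle
s=r.sense();print(s["tool_pos"],s["tcp_rot"],s["ft_force"],s["wrist_torque"])
c=[]
for n,(y,x) in dict(top=(195,300),scene=(155,230)).items():
    s=r.snapshot(n);pickle.dump(s,open(n+"5.pkl","wb"));c.append(cv2.resize(s["frame"][y:y+100,x:x+100,::-1],(400,400),interpolation=2))
cv2.imwrite("pics/g5.png",cv2.hconcat(c))
```

```text
[ 497.24293448 -153.93289967   59.35046483] [-1.76388917e+02  1.88572033e-02 -3.07489474e+00] [ 0.13372453 -2.40957369  1.04430641] [-0.89691468 -0.0826637  -0.06289705]
```

View pics/g5.png

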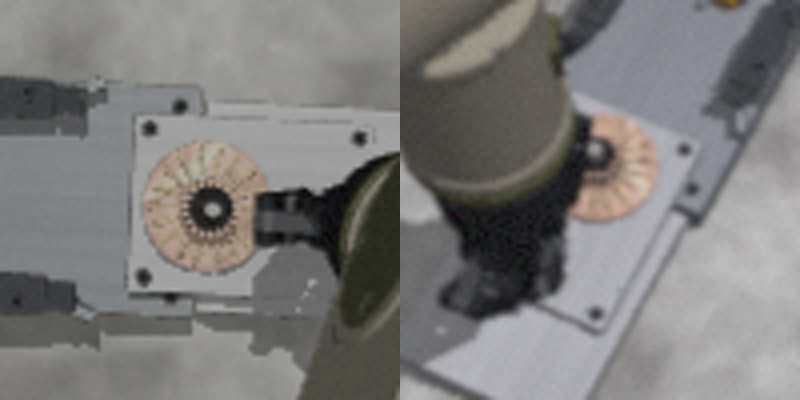

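Request:
servo_tool --fingers '[0.01,0.01,0.01,0.01,0.01,0.01,0.01,0.01,0.01,0.01]' --linear '[[0,-0.003,0.0002],[0.0001,-0.0059,0.0003],[0.0001,-0.0088,0.0005],[0.0001,-0.0118,0.0007],[0.0001,-0.0147,0.0008],[0.0001,-0.0176,0.001],[0.0001,-0.0205,0.0011],[0.0002,-0.0234,0.0012],[0.0002,-0.0263,0.0014],[0.0002,-0.0291,0.0015]]' --rotation '[[0.12,0,0],[0.25,0,0],[0.39,0,0],[0.53,0,0],[0.69,0,0],[0.86,0,0],[1.05,0,0],[1.25,0,0],[1.47,0,0],[1.72,0,0]]'

```text
time: 10.2
tool_pos: [499.1, -124.9, 59.7]
tcp_rot: [-174.7, 0.0, -3.1]
ft_force: [0.1, -1.9, -0.4]
finger_gap: 15.4
grip_force: 59.2
```

Run:
```python
from bench import r
from h import *
s=r.sense();print(s["tool_pos"],s["tcp_rot"],s["ft_force"],s["wrist_torque"])
p,q=json.load(open("cmd.json"));print(p,Ro.from_quat(q).as_euler("xyz",degrees=True))
# level about the step edge
t0=np.degrees(np.arctan((H+.8)/63));W=[]
for i in range(1,11):
    t=t0*(1-i/10);W.append((-63,-.4,0,t,-63*np.sin(np.radians(t))+.8*(1-i/10)))
rows(W,0)
```

```text
[ 499.06874265 -124.86447785   59.71800561] [-1.74663299e+02  1.20728099e-02 -3.07190532e+00] [ 0.12329869 -1.94353617 -0.40469694] [-7.31204563e-01 -8.54684250e-02 -1.07595950e-04]
[499.088775372179, -125.19721153721794, 59.8081265779208] [-174.69     0.      -3.076]
[[-0.0, -0.0004, -0.0004], [-0.0, -0.0008, -0.0007], [-0.0, -0.0012, -0.0011], [-0.0, -0.0015, -0.0015], [-0.0, -0.0019, -0.0018], [-0.0, -0.0023, -0.0022], [-0.0, -0.0026, -0.0025], [-0.0, -0.003, -0.0029], [-0.0, -0.0034, -0.0032], [-0.0, -0.0037, -0.0036]]
[[-0.54, 0.0, -0.0], [-1.07, 0.0, -0.0], [-1.6, 0.0, -0.0], [-2.13, 0.0, -0.0], [-2.66, 0.0, -0.0], [-3.19, 0.0, -0.0], [-3.72, 0.0, -0.0], [-4.25, 0.0, -0.0], [-4.78, 0.0, -0.0], [-5.31, 0.0, 0.0]]
```

Request:
servo_tool --fingers '[0.01,0.01,0.01,0.01,0.01,0.01,0.01,0.01,0.01,0.01]' --linear '[[0,-0.0004,-0.0004],[0,-0.0008,-0.0007],[0,-0.0012,-0.0011],[0,-0.0015,-0.0015],[0,-0.0019,-0.0018],[0,-0.0023,-0.0022],[0,-0.0026,-0.0025],[0,-0.003,-0.0029],[0,-0.0034,-0.0032],[0,-0.0037,-0.0036]]' --rotation '[[-0.54,0,0],[-1.07,0,0],[-1.6,0,0],[-2.13,0,0],[-2.66,0,0],[-3.19,0,0],[-3.72,0,0],[-4.25,0,0],[-4.78,0,0],[-5.31,0,0]]'

```text
time: 11.2
tool_pos: [499.3, -121.8, 63.9]
tcp_rot: [180.0, -0.0, -3.1]
ft_force: [-1.7, -0.5, -1.7]
finger_gap: 15.4
grip_force: 58.9
```

Run:
```python
from bench import r
from h import *
s=r.sense();print(s["tool_pos"],s["tcp_rot"],s["ft_force"],s["wrist_torque"])
W=[(s,-.4-.2*(s+63)/60,0,0,0) for s in np.linspace(-63,-28,11)[1:]]
rows(W,-.1)
```

```text
[ 499.32605061 -121.83124503   63.88545587] [ 1.79957606e+02 -2.16582195e-04 -3.07636019e+00] [-1.65344871 -0.46031782 -1.65650875] [-0.10735681  0.13516014  0.10824677]
[[0.0, -0.0035, 0.0001], [0.0, -0.007, 0.0001], [0.0, -0.0105, 0.0001], [0.0, -0.014, 0.0001], [0.0001, -0.0175, 0.0001], [0.0001, -0.021, 0.0001], [0.0001, -0.0245, 0.0001], [0.0001, -0.028, 0.0001], [0.0001, -0.0315, 0.0001], [0.0001, -0.035, 0.0001]]
[[-0.0, 0.0, 0.0], [-0.0, 0.0, 0.0], [-0.0, 0.0, 0.0], [-0.0, 0.0, 0.0], [-0.0, 0.0, 0.0], [-0.0, 0.0, 0.0], [-0.0, 0.0, 0.0], [-0.0, 0.0, 0.0], [-0.0, 0.0, 0.0], [-0.0, 0.0, 0.0]]
```

Request:
servo_tool --fingers '[0.01,0.01,0.01,0.01,0.01,0.01,0.01,0.01,0.01,0.01]' --linear '[[0,-0.0035,0.0001],[0,-0.007,0.0001],[0,-0.0105,0.0001],[0,-0.014,0.0001],[0.0001,-0.0175,0.0001],[0.0001,-0.021,0.0001],[0.0001,-0.0245,0.0001],[0.0001,-0.028,0.0001],[0.0001,-0.0315,0.0001],[0.0001,-0.035,0.0001]]' --rotation '[[0,0,0],[0,0,0],[0,0,0],[0,0,0],[0,0,0],[0,0,0],[0,0,0],[0,0,0],[0,0,0],[0,0,0]]'

```text
time: 12.2
tool_pos: [501.5, -86.7, 63.8]
tcp_rot: [180.0, -0.0, -3.1]
ft_force: [0.0, -2.7, 0.8]
finger_gap: 15.3
grip_force: 59.3
```

Run:
```python
from bench import r
from h import *
import cv2
s=r.sense();print(s["tool_pos"],s["tcp_rot"],s["ft_force"],s["wrist_torque"])
s=r.snapshot("top");cv2.imwrite("pics/g6.png",cv2.resize(s["frame"][195:295,250:400,::-1],(600,400),interpolation=2))
W=[(s,-.5,0,0,0) for s in np.linspace(-28,-8,9)[1:]]
rows(W,-.1)
```

```text
[501.47705249 -86.73532536  63.82371495] [ 1.79989904e+02 -2.00875202e-02 -3.07560810e+00] [ 0.02672422 -2.70101359  0.82567745] [-0.35802471 -0.09602767  0.012464  ]
[[0.0, -0.0025, 0.0], [0.0, -0.005, 0.0], [0.0, -0.0075, 0.0], [0.0, -0.01, 0.0], [0.0, -0.0125, 0.0], [0.0, -0.015, 0.0], [0.0, -0.0175, 0.0], [0.0, -0.02, 0.0]]
[[-0.0, 0.0, 0.0], [-0.0, 0.0, 0.0], [-0.0, 0.0, 0.0], [-0.0, 0.0, 0.0], [-0.0, 0.0, 0.0], [-0.0, 0.0, 0.0], [-0.0, 0.0, 0.0], [-0.0, 0.0, 0.0]]
```

View pics/g6.png

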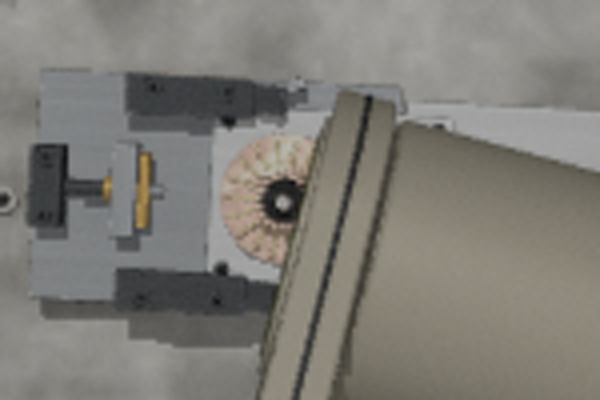

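Request:
servo_tool --fingers '[0.01,0.01,0.01,0.01,0.01,0.01,0.01,0.01]' --linear '[[0,-0.0025,0],[0,-0.005,0],[0,-0.0075,0],[0,-0.01,0],[0,-0.0125,0],[0,-0.015,0],[0,-0.0175,0],[0,-0.02,0]]' --rotation '[[0,0,0],[0,0,0],[0,0,0],[0,0,0],[0,0,0],[0,0,0],[0,0,0],[0,0,0]]'

```text
time: 13.05
tool_pos: [502.5, -66.8, 63.8]
tcp_rot: [180.0, -0.0, -3.1]
ft_force: [-0.2, -3.9, 2.3]
finger_gap: 15.6
grip_force: 59.5
```

Request:
servo_tool --fingers '[0.01,0.01,0.01,0.01,0.01,0.01,0.01,0.01]' --linear '[[0,-0.001,0],[0,-0.002,0],[0,-0.003,0],[0,-0.004,0],[0,-0.005,0],[0,-0.006,0],[0,-0.007,0],[0,-0.008,0]]' --rotation '[[0,0,0],[0,0,0],[0,0,0],[0,0,0],[0,0,0],[0,0,0],[0,0,0],[0,0,0]]'

```text
time: 13.85
tool_pos: [503.0, -59.1, 63.8]
tcp_rot: [180.0, -0.0, -3.1]
ft_force: [-0.7, -4.9, 5.7]
finger_gap: 15.5
grip_force: 59.9
```

Request:
servo_tool --fingers '[0.01,0.01,0.01,0.01]' --linear '[[0,-0.0005,0],[0,-0.001,0],[0,-0.0015,0],[0,-0.002,0]]' --rotation '[[0,0,0],[0,0,0],[0,0,0],[0,0,0]]'

```text
time: 14.25
tool_pos: [503.1, -57.1, 63.8]
tcp_rot: [180.0, -0.0, -3.1]
ft_force: [0.3, -5.4, 4.8]
finger_gap: 15.4
grip_force: 59.9
```

Request:
servo_tool --fingers '[0.01,0.01,0.01,0.01]' --linear '[[0,-0.0005,-0.0003],[0,-0.001,-0.0003],[0,-0.0015,-0.0003],[0,-0.002,-0.0003]]' --rotation '[[0,0,0],[0,0,0],[0,0,0],[0,0,0]]'

```text
time: 14.65
tool_pos: [502.9, -54.9, 63.8]
tcp_rot: [-180.0, 0.0, -3.1]
ft_force: [0.8, -4.3, 1.7]
finger_gap: 15.4
grip_force: 59.6
```

Request:
servo_tool --fingers '[0.01,0.01,0.01]' --linear '[[0,-0.0005,0],[0,-0.0008,0],[0,-0.001,0]]' --rotation '[[0,0,0],[0,0,0],[0,0,0]]'

```text
time: 14.95
tool_pos: [502.9, -53.9, 63.8]
tcp_rot: [-180.0, 0.0, -3.1]
ft_force: [-0.6, -4.2, 2.5]
finger_gap: 15.2
grip_force: 59.6
```

Request:
servo_tool --fingers '[0.01,0.01,0.01]' --linear '[[0,-0.0005,0],[0,-0.0008,0],[0,-0.001,0]]' --rotation '[[0,0,0],[0,0,0],[0,0,0]]'

```text
time: 15.25
tool_pos: [503.0, -53.3, 63.8]
tcp_rot: [180.0, 0.0, -3.1]
ft_force: [-0.6, -6.7, 0.6]
finger_gap: 15.5
grip_force: 59.4
```

Request:
servo_tool --fingers '[0.01,0.01,0.01]' --linear '[[0,-0.0003,0],[0,-0.0005,0],[0,-0.0005,0]]' --rotation '[[0,0,0],[0,0,0],[0,0,0]]'

```text
time: 15.55
tool_pos: [503.0, -53.3, 63.9]
tcp_rot: [179.9, 0.0, -3.1]
ft_force: [-1.2, -8.9, 0.9]
finger_gap: 15.5
grip_force: 59.5
```

Request:
servo_tool --fingers '[0.01,0.01,0.01,0.01,0.01,0.01,0.01,0.01,0.01,0.01]' --linear '[[0,-0.0003,0],[0,-0.0006,0],[0,-0.0009,0],[0,-0.0011,0],[0,-0.0011,0],[0,-0.0011,0],[0,-0.0011,0],[0,-0.0011,0],[0,-0.0011,0],[0,-0.0011,0]]' --rotation '[[0,0,0],[0,0,0],[0,0,0],[0,0,0],[0,0,0],[0,0,0],[0,0,0],[0,0,0],[0,0,0],[0,0,0]]'

```text
time: 16.55
tool_pos: [503.0, -53.2, 64.0]
tcp_rot: [179.8, 0.0, -3.1]
ft_force: [-2.6, -14.3, 2.6]
finger_gap: 15.4
grip_force: 59.8
```

Request:
servo_tool --fingers '[0.01,0.01,0.01,0.01,0.01,0.01]' --linear '[[0,-0.0001,0],[0,-0.0001,0],[0,-0.0001,0],[0,-0.0001,0],[0,-0.0001,0],[0,-0.0001,0]]' --rotation '[[0,0,0],[0,0,0],[0,0,0],[0,0,0],[0,0,0],[0,0,0]]'

```text
time: 17.15
tool_pos: [503.0, -53.2, 64.1]
tcp_rot: [179.8, 0.0, -3.1]
ft_force: [-2.0, -14.9, 3.2]
finger_gap: 15.3
grip_force: 59.8
```

Request:
servo_tool --fingers '[0.01,0.01,0.017,0.02,0.026,0.032,0.034,0.034]' --linear '[[0,0.0006,0],[0,0.001,0],[0,0.001,0],[0,0.001,0],[0,0.001,0],[0,0.001,0],[0,0.001,0],[0,0.001,0]]' --rotation '[[0,0,0],[0,0,0],[0,0,0],[0,0,0],[0,0,0],[0,0,0],[0,0,0],[0,0,0]]'

```text
time: 17.95
tool_pos: [503.1, -52.0, 63.8]
tcp_rot: [-180.0, 0.0, -3.1]
ft_force: [1.1, -0.2, 0.1]
finger_gap: 33.8
grip_force: 0.0
```

Request:
servo_tool --fingers '[0.034,0.034,0.034,0.034,0.034,0.034,0.034,0.034,0.034,0.034]' --linear '[[0,0,-0.005],[0,0,-0.015],[0,0,-0.03],[0,0,-0.05],[0,0,-0.07],[0,0.03,-0.1],[0,0.07,-0.13],[0,0.11,-0.15],[0,0.15,-0.15],[0,0.2,-0.15]]' --rotation '[[0,0,0],[0,0,0],[0,0,0],[0,0,0],[0,0,0],[0,0,0],[0,0,0],[0,0,0],[0,0,0],[0,0,0]]'

```text
time: 18.95
tool_pos: [493.3, -253.4, 217.4]
tcp_rot: [179.9, -0.2, -3.0]
ft_force: [1.7, -0.1, 0.3]
finger_gap: 34.0
grip_force: 0.0
```

Run:
```python
from bench import r
import cv2
s=r.sense();print(s["time"],s["tool_pos"],s["ft_force"])
c=[]
for n,(y,x) in dict(top=(195,250),scene=(110,240)).items():
    c.append(cv2.resize(r.snapshot(n)["frame"][y:y+100,x:x+130,::-1],(400,308),interpolation=2))
cv2.imwrite("pics/g7.png",cv2.hconcat(c))
```

```text
18.95 [ 493.26010472 -253.39572254  217.39109789] [ 1.66971793 -0.05243443  0.31575158]
```

View pics/g7.png

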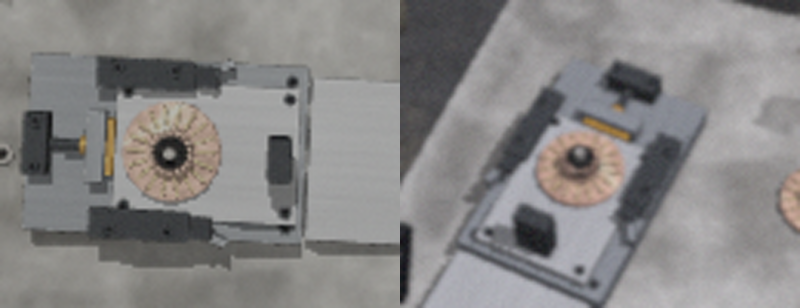

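```bash
python3 -c "
from bench import r
print(r.hand_in())"
```

```text
the job is handed in; nothing more can be done
None
```

The carrier is home under the rails against the stop, with no pin showing in the last pictures. I pressed it at about 15 N for over a second and let go. It lies flat with the rotor on its seat, and the job was handed in at about 19 s.

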